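# Dress and start the spindle sander

### The job

Fit the spindle sander and start it: thread the flat backing disc and then the fat sanding drum down the spindle, each fully home. Then, on the sloping console, push the buttons gently but fully in and let them spring back, one at a time: the round one (reset), the square one (dust extractor), and last the bar (start), which you hold in for a good second. Never push the mushroom emergency stop, and leave the other things on the bench where they are.

Things in the scene. Friction and masses are not known exactly. Their poses are not given: they have to be found in the camera images.
- disc: aluminium backing disc, flat ring 60 mm across, 10 mm thick, bore 15.6 mm, lying flat on the bench at the start; origin at the centre of its underside, z up
- drum: black rubber sanding drum, the fat short tube: 42 mm across, 45 mm tall, bore 15.6 mm, standing on end at the start; origin at the centre of its underside, z up
- spindle_foot (a point): foot of the sander's upright steel spindle (12 mm diameter, 62 mm tall, its top 6 mm tapered to 7 mm diameter), on the upper face of the sander's grey 180 x 180 x 12 mm cast plate; z up along the spindle
- round_top (a point): round white button, 24 mm across, in the middle of a rectangular well 40 mm wide (across the slope) and 30 mm up the slope; its cap lies 8 mm below the module's sloping face. The point is the centre of the cap's pressing face; its z axis points out of the slope, along the button's travel, its y axis across the slope (level), its x axis up the slope
- square_top (a point): square white button, 22 x 22 mm, in the middle of a rectangular well 40 mm wide (across the slope) and 30 mm up the slope; its cap lies 8 mm below the module's sloping face. The point is the centre of the cap's pressing face; its z axis points out of the slope, along the button's travel, its y axis across the slope (level), its x axis up the slope
- bar_top (a point): bar-shaped white button, 36 mm across the slope x 13 mm, in the middle of a rectangular well 40 mm wide (across the slope) and 30 mm up the slope; its cap lies 8 mm below the module's sloping face. The point is the centre of the cap's pressing face; its z axis points out of the slope, along the button's travel, its y axis across the slope (level), its x axis up the slope
- stop_top (a point): emergency stop: large white mushroom 38 mm across, whose cap stands 8 mm proud of its module's sloping face; not to be pressed. The point is the centre of its top; axes as for the other buttons. The four modules, each 58 mm wide and with a face tilted 35 degrees from level towards the robot, about 72 mm long and centred 74 mm above the bench, stand side by side on one rail in any order
- btn_round (a joint): push of the round button into its switch, in metres: 0 released, 0.007 fully in (hard stop); spring, about 3.5 N to push fully in. The switch itself sits on a rubber mount that gives as it is pushed, a little or as much as 9 mm, so the cap sinks further than this value; press until it is felt (over 10 N) or read to be home, but do not force it past 20 N
- btn_square (a joint): push of the square button into its switch, in metres: 0 released, 0.007 fully in (hard stop); spring, about 6 N to push fully in. The switch itself sits on a rubber mount that gives as it is pushed, a little or as much as 9 mm, so the cap sinks further than this value; press until it is felt (over 10 N) or read to be home, but do not force it past 20 N
- btn_bar (a joint): push of the bar button into its switch, in metres: 0 released, 0.007 fully in (hard stop); spring, about 9 N to push fully in. The switch itself sits on a rubber mount that gives as it is pushed, a little or as much as 9 mm, so the cap sinks further than this value; press until it is felt (over 10 N) or read to be home, but do not force it past 20 N
- btn_stop (a joint): push of the emergency stop button into its switch, in metres: 0 released, 0.007 fully in (hard stop); spring, about 6 N to push fully in. The switch itself sits on a rubber mount that gives as it is pushed, a little or as much as 9 mm, so the cap sinks further than this value; press until it is felt (over 10 N) or read to be home, but do not force it past 20 N
- mod_round: grey wedge-shaped switch module that carries the round button, 58 mm wide, on a 10 mm rail; origin at the centre of its underside, x away from the robot, z up
- mod_square: grey wedge-shaped switch module that carries the square button, 58 mm wide, on a 10 mm rail; origin at the centre of its underside, x away from the robot, z up
- mod_bar: grey wedge-shaped switch module that carries the bar button, 58 mm wide, on a 10 mm rail; origin at the centre of its underside, x away from the robot, z up
- sleeve: spare narrow rubber sleeve, a tube 29 mm across and 60 mm tall standing on end (not needed); origin at the centre of its underside
- corkblock: cork sanding block 50 x 70 x 30 mm, lying flat; origin at the centre of its underside
- pencil: carpenter's pencil 160 mm long, 8 mm thick, lying along its x axis; origin at the middle, underside
- offcut: pale wooden offcut 70 x 160 mm, 34 mm high; origin at the centre of its underside
- glue: white glue bottle 60 mm across, 160 mm tall, standing; origin at the centre of its underside
- jar: glass jar 64 mm across, 70 mm tall, with steel cap, standing; origin at the centre of its underside
- brush: dusting brush lying along its x axis, under 30 mm high; origin near its middle, underside
- screwdriver: screwdriver lying along its x axis, under 40 mm high; origin near its middle, underside
There are look-alikes about, which are no part of the job. What is shaped like the drum but orange or purple is not meant. Several things have the shape of the disc; the one meant has the colours described above.

How it is judged (in metres and radians):
On the way, in this order (a step that is already met when the one before it is completed fails the run):
1. the backing disc lies home on the plate round the spindle, released (z of disc in the frame of spindle_foot between -0.002 and 0.003 m and horizontal distance between disc and spindle_foot below 0.004 m and angle between disc's own z axis and vertical below 0.08 rad and contact force between the fingers and disc below 0.2 N), for 0.2 s.
2. the drum stands home on the disc round the spindle, released (all of step 1 and z of drum in the frame of spindle_foot between 0.008 and 0.0135 m and horizontal distance between drum and spindle_foot below 0.004 m and angle between drum's own z axis and vertical below 0.08 rad and contact force between the fingers and drum below 0.2 N), for 0.2 s.
3. the round button is pushed fully in, the others out (all of step 2 and value of joint btn_round above 0.006 m and value of joint each of btn_square, btn_bar, btn_stop below 0.002 m), for 0.1 s.
4. the square button is pushed fully in, the others out (all of step 2 and value of joint btn_square above 0.006 m and value of joint each of btn_round, btn_bar, btn_stop below 0.002 m), for 0.1 s.
5. the bar is held fully in, the others out (all of step 2 and value of joint btn_bar above 0.006 m and value of joint each of btn_round, btn_square, btn_stop below 0.002 m), for 0.8 s.
At the end, for the whole second after the job is handed in: disc flat on the plate (within 3 mm) and drum on the disc (underside 8 to 13.5 mm above the plate), both centred on the spindle within 4 mm, upright within 0.08 rad, released and at rest; all four buttons out (under 2 mm of push) (all of step 2 and value of joint each of btn_round, btn_square, btn_bar, btn_stop below 0.002 m and linear speed of each of disc, drum below 0.02 m/s); the robot touches nothing.
It fails at once if the emergency stop is pushed (value of joint btn_stop above 0.003 m).
It fails at once if two buttons are in at once (value of joint each of btn_round, btn_square above 0.003 m or value of joint each of btn_round, btn_bar above 0.003 m or value of joint each of btn_square, btn_bar above 0.003 m).
It fails at once if a button or its module is pushed harder than 25 N (contact force between anything else and mod_round above 25 N or contact force between anything else and mod_square above 25 N or contact force between anything else and mod_bar above 25 N).
It fails at once if a bystander is shifted by more than 30 mm (distance of any of sleeve, corkblock, pencil, offcut, glue, jar, brush, screwdriver from where it was at the start of the episode above 0.03 m).
It also fails if it takes over 67 s, if anything falls off the work surface, if the arm or the gripper's body presses on something with over 40 N, if the wrist force passes 120 N, or if a joint passes its speed limit or range.

### The arm

A 6-joint arm with a two-finger parallel gripper is mounted at the origin on the work surface. World frame = base frame: x ahead of the robot, y to its left, z up, the work surface at z = 0. Lengths are in mm, angles in rad, forces in N, time in s.
With the tool pointing down it reaches from about 275 to 825 mm from the base axis. Payload 4.9 kg.
Tool frame: the origin (TCP) lies at the very end of the fingers, on their centre line; the grasp point (between the pads) lies 19 mm behind it; z points along the fingers, y is the direction in which the jaws open and shut (so a half turn about z gives the same grasp; the last joint's range is limited). The gripper opens to 85 mm and grips with 20 to 120 N. Pads are 22 mm wide; open, the fingers measure 114 mm over their backs; the gripper's body (76 mm by 85 mm) begins 54 mm behind the grasp point. The pads swing forward as they close: fully open they stand 13 mm farther back than shut.
Start: joints at [1.081, 0.326, -0.193, 1.052, 0, 1.437], TCP at [191.583, 515.572, 231.281] pointing down, gripper open.
Joint ranges: [-2.65, 2.65], [-0.97, 1.79], [-1.3, 1.35], [-1.93, 2.1], [-1.47, 1.37], [-3.14, 3.14]. Speed limits (rad/s): [2.57, 2.57, 3.14, 3.14, 3.14, 3.14].

### API

Orientations are given as [roll, pitch, yaw] about the fixed x, y, z axes, in that order (R = Rz(yaw) Ry(pitch) Rx(roll)).
In Python, from bench import bot, solve_ik, imaging gives the robot as it stands. Calls block until the motion is done:
- bot.move_ptp(position, orientation): joint-space move of the TCP to a pose.
- bot.movel(position, rot=None, max_speed=150, threshold=None): straight line of the TCP; rot=None keeps the orientation; max_speed is the mean speed in mm/s. With threshold (N) it stops when the force on the tool has changed by that much, and returns True; else False.
- bot.move_j(angles): joint-space move.
- bot.grip(opening, effort=None): opening from 0.0 (shut) to 1.0 (fully open); effort is the grip in N (None keeps the last); returns when the fingers have stopped.
- bot.dwell(seconds).
- solve_ik(position, orientation): joint angles nearest the present ones, or None.
- bot.get_state(): the state.
- imaging.capture(name): name is "scene" or "top" or "wrist"; returns the picture (480x640x3 uint8, blue, green, red); there is no depth.
- imaging.camera_model(name): a dict with "K" (3x3 intrinsics, pixels), "position" and "rotation" of the camera in the world. Camera axes: x right, y up, looking along -z (the intrinsics and any distortion apply to the point x, -y, -z); pixel columns grow to the right and rows downward; lengths in mm; the calibration is good to about 2 mm. A picture is of the moment at which its call begins: read the wrist's pose just before it. camera_model takes no time and is no camera call; for the wrist camera it gives the pose at the moment of the call.
A pose or a line that the arm cannot do raises bot.IKError and nothing moves.
- bot.sign_off(): hands the job in, once; it reports no verdict.
The state is a dict: "t": time; "qpos": joint angles; "joint_velocities": joint speeds; "effort": joint torques, N m; "tcp_pos": TCP position; "orientation": TCP orientation; "contact_force": force on the tool from outside, world axes, zero at the start; "wrist_torque": the same for the moment, N m; "opening": opening from 0.0 (shut) to 1.0 (fully open).
Only numpy, scipy, OpenCV 4.12 (cv2) and the standard library are available. Lean on these libraries where they do the work, as an engineer would, in place of code of your own. Each camera call takes 0.05 s, during which the arm holds its last target. There are 200 camera calls.

## Working session

There is one attempt and no reset: what is moved stays moved. The work goes in short steps, each a Python script; the robot and the scene stay as the last script left them, time stands still between calls to the robot, and variables do not carry over. Pictures are saved under pics/ and viewed, about 8 in all and at most 12, crops included, and the job is handed in when it is done.

```bash
ls; mkdir -p pics; python3 - <<'E'
from bench import bot, solve_ik, imaging
import cv2
for n in("scene","top"):
    im=imaging.capture(n); cv2.imwrite(f"pics/{n}0.png",im)
    m=imaging.camera_model(n); print(n,m)
print(bot.get_state())
E
```

```text
pics
scene {'K': array([[485.12285809,   0.        , 318.85858819],
       [  0.        , 485.12285809, 238.30702056],
       [  0.        ,   0.        ,   1.        ]]), 'position': array([1037.30105283,  594.22796178,  796.65823933]), 'rotation': array([ 0.79455534, -0.00789759,  2.4105904 ])}
top {'K': array([[583.02506635,   0.        , 322.48714076],
       [  0.        , 583.02506635, 239.50765218],
       [  0.        ,   0.        ,   1.        ]]), 'position': array([ 377.0159752 ,   18.33302008, 1264.21128732]), 'rotation': array([ 0.12402322,  0.01927535, -1.59484633])}
{'t': 0.1, 'qpos': array([ 1.08077123e+00,  3.26895914e-01, -1.93486924e-01,  1.05200773e+00,
       -7.86664251e-07,  1.43660895e+00]), 'joint_velocities': array([ 6.30394468e-04, -5.47571430e-04,  2.81874312e-03, -1.20855031e-03,
       -1.01969226e-03,  5.53446824e-05]), 'effort': array([ 3.66244749e-04, -4.44239366e+01,  2.63037050e+01,  7.89756799e-03,
       -1.98900748e-04,  2.41694477e-05]), 'tcp_pos': array([191.33903668, 515.08176345, 230.56474936]), 'orientation': array([-3.14001264e+00, -2.12505515e-04,  2.78575477e+00]), 'contact_force': array([-1.50704902, -0.02424238, -0.90886485]), 'wrist_torque': array([-0.00474679,  0.00512189, -0.02661952]), 'opening': 0.9993777554901929}
```

View pics/top0.png

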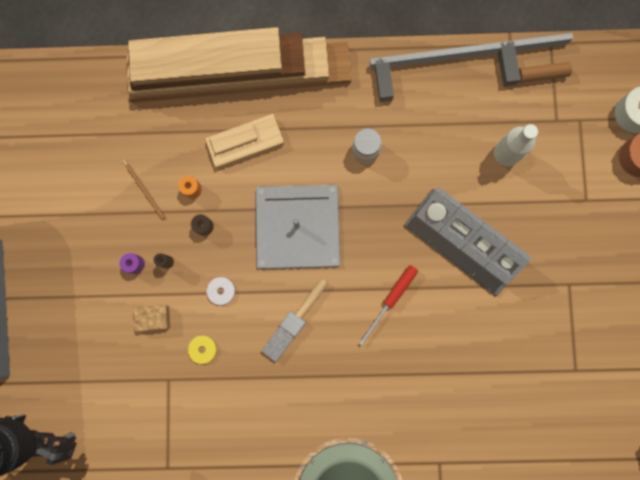

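View pics/scene0.png

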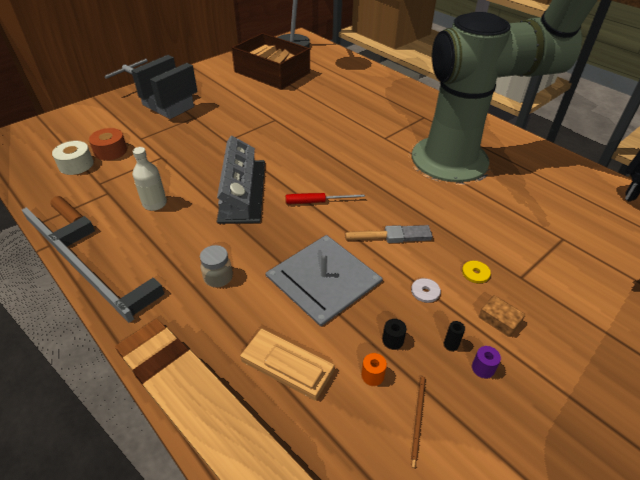

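Top view: there are two disc-shaped things, a white/silver ring at (220,291) and a yellow one at (202,350). Four things look like drums: fat black (202,226), narrow black sleeve (163,261), orange (188,187) and purple (131,263). The silver ring and the fat black tube fit the description. The spindle is near (294,228), and the console runs from (437,212), the mushroom, to (507,262).

```bash
cat > h.py <<'E'
from bench import bot, solve_ik, imaging
import numpy as np, cv2
from scipy.spatial.transform import Rotation as R
def cam(n):
    m=imaging.camera_model(n); return m['K'],np.array(m['position']),R.from_euler('xyz',m['rotation']).as_matrix()
def ray(c,u,v):
    K,p,r=c; d=np.linalg.inv(K)@[u,v,1]; return p,r@(d*[1,-1,-1])
def onz(c,u,v,z):
    p,d=ray(c,u,v); return p+d*(z-p[2])/d[2]
def proj(c,X):
    K,p,r=c; q=(r.T@(np.asarray(X,float)-p))*[1,-1,-1]; q=K@q; return q[:2]/q[2]
def tri(obs):
    A=np.zeros((3,3));b=np.zeros(3);L=[]
    for c,u,v in obs:
        p,d=ray(c,u,v); d=d/np.linalg.norm(d); M=np.eye(3)-np.outer(d,d); A+=M;b+=M@p;L.append((p,M))
    x=np.linalg.solve(A,b); return x,[np.linalg.norm(M@(x-p)) for p,M in L]
E
python3 - <<'E'
from h import *
np.set_printoptions(precision=1,suppress=True)
t,s=cam('top'),cam('scene')
for n,a,b in [('disc',(220,291),(426,290)),('yellow',(202,350),(476,272)),('drumtop',(202,225),(395,327)),('sleevetop',(163,260),(456,327)),('spindle tip',(296,224),(322,254)),('mushroom',(437,212),(237,188)),('b1',(461,228),(237,172)),('b2',(484,245),(240,158)),('b3',(507,263),(243,145)),('jartop',(367,140),(215,256)),('orange',(189,185),(375,362)),('gluetop',(530,131),(139,153))]:
    print(n,*tri([(t,*a),(s,*b)]))
print('plate corners',[onz(t,*q,12) for q in((257,187),(338,187),(340,267),(258,269))])
a=cv2.imread('pics/top0.png')[160:380,100:320]; b=cv2.imread('pics/top0.png')[180:300,395:535]
cv2.imwrite('pics/c1.png',np.hstack([cv2.resize(a,(480,480),interpolation=2),cv2.resize(cv2.imread('pics/scene0.png')[130:230,205:275],(310,480),interpolation=2)]))
E
```

```text
disc [428.4 262.9   4.5] [np.float64(0.09185605797019222), np.float64(0.09185605797011533)]
yellow [303.7 302.2   1.5] [np.float64(0.3736396479034455), np.float64(0.3736396479035538)]
drumtop [568.4 295.1  37.3] [np.float64(0.23895221159324043), np.float64(0.23895221159338784)]
sleevetop [493.4 374.9  51.7] [np.float64(1.4602115952358876), np.float64(1.4602115952358659)]
spindle tip [562.8  89.1  70.5] [np.float64(3.8060819122981586), np.float64(3.806081912298152)]
mushroom [ 576.4 -199.2   79. ] [np.float64(0.5752572491461515), np.float64(0.5752572491461709)]
b1 [ 542.1 -246.3   82.1] [np.float64(1.324800673525996), np.float64(1.3248006735259437)]
b2 [ 504.6 -289.4   83.5] [np.float64(0.35072082198629445), np.float64(0.3507208219863911)]
b3 [ 466.  -332.5   84. ] [np.float64(1.502192580262195), np.float64(1.5021925802622373)]
jartop [734.1 -59.8  67.5] [np.float64(2.1977241181749205), np.float64(2.197724118174771)]
orange [654.5 322.8  42.7] [np.float64(1.197994791585684), np.float64(1.1979947915858131)]
gluetop [ 718.6 -373.9  152. ] [np.float64(0.5607493413368164), np.float64(0.5607493413370478)]
plate corners [array([653.6, 179.6,  12. ]), array([648.5,   2. ,  12. ]), array([473.1,   2.5,  12. ]), array([473.3, 179.3,  12. ])]
```

View pics/c1.png

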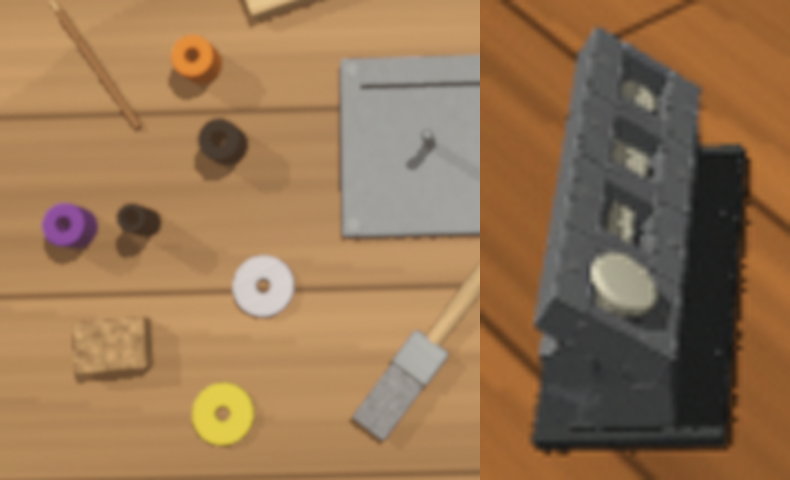

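The silver-white ring is the disc (the yellow ring is a look-alike), and the fat black tube at (202,226) is the drum. On the console, from the mushroom outwards, the buttons look like bar, square, round. I'll confirm that with a close wrist look.

```bash
python3 - <<'E'
from h import *
np.set_printoptions(precision=2,suppress=True)
K,p,r=cam('wrist'); s=bot.get_state(); T=R.from_euler('xyz',s['orientation']).as_matrix()
print(K, 'cam in tool',T.T@(p-s['tcp_pos']),'look',T.T@(-r[:,2]), 'right',T.T@r[:,0])
for n,P,y in [('con',(500,-245,230),-0.69),('spin',(520,91,200),0),('drum',(540,295,200),0),('disc',(428,263,150),0)]:
    for yy in(y,y+np.pi,y-np.pi):
        print(n,yy,solve_ik(P,[np.pi,0,yy]))
E
```

```text
[[374.8    0.   320.23]
 [  0.   374.8  242.09]
 [  0.     0.     1.  ]] cam in tool [  78.33    0.23 -143.49] look [-0.3   0.    0.95] right [0. 1. 0.]
con -0.69 [-0.59  0.34 -0.18  1.05  0.   -3.04]
con 2.451592653589793 [-0.59  0.34 -0.18  1.05  0.    0.1 ]
con -3.831592653589793 [-0.59  0.34 -0.18  1.05  0.    0.1 ]
spin 0 [ 0.03  0.31 -0.3   0.96  0.   -3.11]
spin 3.141592653589793 [ 0.03  0.31 -0.3   0.96  0.    0.03]
spin -3.141592653589793 [ 0.03  0.31 -0.3   0.96  0.    0.03]
drum 0 [ 0.38  0.47 -0.06  1.04  0.   -2.76]
drum 3.141592653589793 [ 0.38  0.47 -0.06  1.04  0.    0.38]
drum -3.141592653589793 [ 0.38  0.47 -0.06  1.04  0.    0.38]
disc 0 [ 0.4   0.31 -0.44  0.82  0.   -2.74]
disc 3.141592653589793 [ 0.4   0.31 -0.44  0.82  0.    0.4 ]
disc -3.141592653589793 [ 0.4   0.31 -0.44  0.82  0.    0.4 ]
```

```bash
python3 - <<'E'
from h import *
import pickle
np.set_printoptions(precision=2,suppress=True)
C={}
for n,P,y in [('con',(515,-260,190),2.45),('spin',(545,91,170),np.pi),('drum',(550,295,150),np.pi),('disc',(428,263,120),np.pi)]:
    bot.move_ptp(P,[np.pi,0,y]); bot.dwell(.15)
    C[n]=cam('wrist'); cv2.imwrite(f'pics/w_{n}.png',imaging.capture('wrist'))
    print(n,bot.get_state()['t'],bot.get_state()['tcp_pos'])
pickle.dump(C,open('C.pkl','wb'))
cv2.imwrite('pics/w_all.png',cv2.resize(np.vstack([np.hstack([cv2.imread(f'pics/w_{a}.png') for a in q]) for q in (('con','spin'),('drum','disc'))]),(800,600),interpolation=cv2.INTER_AREA))
E
```

```text
con 3.2583 [ 515.23 -259.53  190.06]
spin 4.7833 [545.33  89.85 170.06]
drum 5.8167 [550.62 293.3  150.38]
disc 6.6 [429.73 263.26 120.52]
```

View pics/w_all.png

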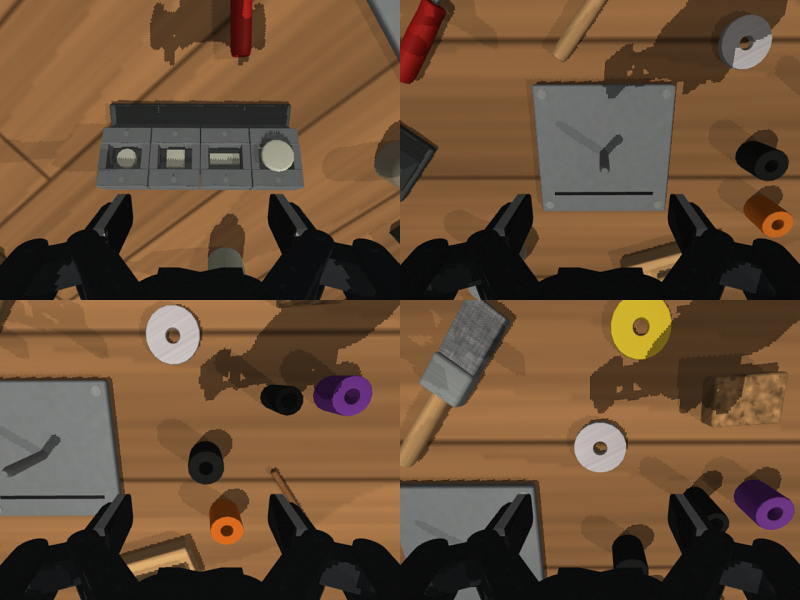

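```bash
python3 - <<'E'
from h import *
import pickle
np.set_printoptions(precision=1,suppress=True)
C=pickle.load(open('C.pkl','rb'))
def blob(m,seed):
    n,l,s,c=cv2.connectedComponentsWithStats(m.astype(np.uint8)); i=min((k for k in range(1,n) if s[k,4]>60),key=lambda k:np.hypot(*(c[k]-seed))); 
    return (l==i).astype(np.uint8)
# disc
im=cv2.imread('pics/w_disc.png'); hsv=cv2.cvtColor(im,cv2.COLOR_BGR2HSV)
m=blob((hsv[...,1]<60)&(hsv[...,2]>130),(320,235)); c=cv2.findContours(m,0,2)[0][0]; e=cv2.fitEllipse(c)
print('disc',e,onz(C['disc'],*e[0],10), 'sz',np.linalg.norm(onz(C['disc'],e[0][0]-e[1][1]/2,e[0][1],10)-onz(C['disc'],e[0][0]+e[1][1]/2,e[0][1],10)))
# console caps
im=cv2.imread('pics/w_con.png'); hsv=cv2.cvtColor(im,cv2.COLOR_BGR2HSV)
for n,sd,z in [('round',(203,252),80),('square',(280,252),80),('bar',(360,252),80),('stop',(443,250),88)]:
    m=blob((hsv[...,2]>135)&(hsv[...,1]<80),sd); x,y,w,h=cv2.boundingRect(m); M=cv2.moments(m,True)
    u=(M['m10']/M['m00'],M['m01']/M['m00']); print(n,u,(x,y,w,h),onz(C['con'],*u,z))
a=cv2.imread('pics/w_spin.png')[195:315,270:390]; b=cv2.imread('pics/w_drum.png')[200:320,270:390]; c=cv2.imread('pics/w_con.png')[150:310,140:490]
cv2.imwrite('pics/c2.png',np.vstack([np.hstack([cv2.resize(a,(400,400),interpolation=0),cv2.resize(b,(400,400),interpolation=0)]),cv2.resize(c[60:130],(800,160),interpolation=0)]))
for n,P in (('tip',(562,90,74)),('foot',(562,90,12))): print(n,proj(C['spin'],P))
print('drumtop',proj(C['drum'],(568,295,45)))
E
```

```text
disc ((319.856201171875, 235.6157989501953), (78.51826477050781, 82.40572357177734), 90.6025390625) [427.5 263.8  10. ] sz 58.284085033765535
round (202.72492836676219, 246.44985673352434) (188, 238, 30, 17) [ 465.7 -327.2   80. ]
square (280.8495145631068, 247.00728155339806) (267, 240, 28, 17) [ 501.4 -284.6   80. ]
bar (356.9806629834254, 249.64364640883977) (336, 246, 47, 11) [ 537.5 -244.    80. ]
stop (444.35276381909546, 249.11909547738694) (420, 225, 50, 50) [ 573.  -196.1   88. ]
tip [319.7 268.7]
foot [319.7 241.6]
drumtop [321.9 264.9]
```

View pics/c2.png

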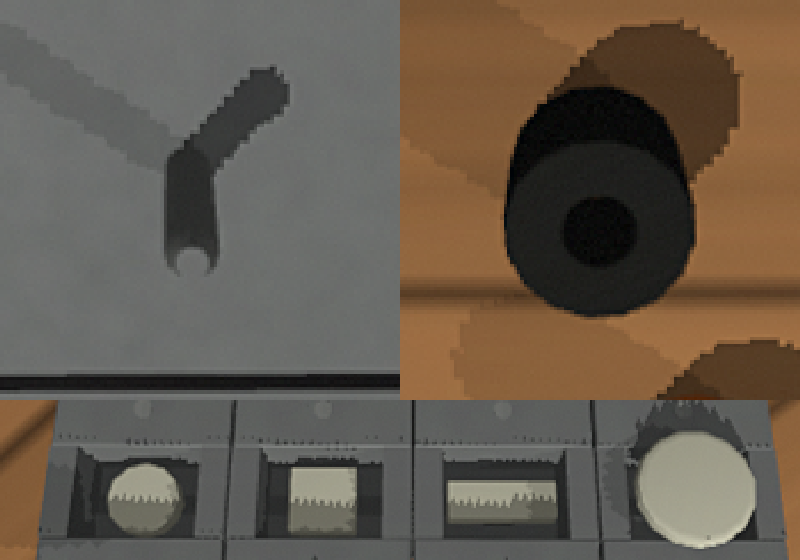

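Left crop: the spindle's top face is at wrist pixel (327.9,273.6). Right crop: the drum's top is centred at (330,268.7). Bottom crop: round (202.8,253.3), square (281.3,254.2), bar (359.2,254.2) and mushroom (445,249.4), so the order is confirmed.

```bash
python3 - <<'E'
from h import *
import pickle
np.set_printoptions(precision=1,suppress=True)
C=pickle.load(open('C.pkl','rb')); s=cam('scene');t=cam('top')
for n,a,b,z in [('round',(202.8,253.3),(241.1,149.8),67.4),('square',(281.3,254.2),(239.8,162.3),67.4),('bar',(359.2,254.2),(237.7,175.8),67.4),('stop',(445,249.4),(237.3,189),80.6)]:
    print(n,*tri([(C['con'],*a),(s,*b)]),onz(C['con'],*a,z))
print('tip',onz(C['spin'],327.9,273.6,74),'foot',onz(C['spin'],326,243.5,12),'tip from drum view?',proj(C['drum'],onz(C['spin'],327.9,273.6,74)))
print('drum',onz(C['drum'],330,268.7,45))
P=onz(C['spin'],327.9,273.6,74); print(proj(s,P),proj(t,P))
E
```

```text
round [ 469.9 -336.    68.8] [np.float64(0.24418474824283934), np.float64(0.24418474824284622)] [ 470.1 -336.9   67.4]
square [ 506.9 -290.    71.4] [np.float64(0.7948088698933254), np.float64(0.7948088698933381)] [ 508.2 -291.8   67.4]
bar [ 543.7 -245.8   72.1] [np.float64(0.2964296568618158), np.float64(0.29642965686199974)] [ 545.5 -246.6   67.4]
stop [ 578.2 -195.7   79. ] [np.float64(0.4570666808825547), np.float64(0.4570666808825099)] [ 577.1 -195.5   80.6]
tip [565.6  95.7  74. ] foot [563.7  95.3  12. ] tip from drum view? [  7.9 278.5]
drum [570.9 300.8  45. ]
[325.  255.4] [294.  221.2]
```

```bash
python3 - <<'E'
from h import *
np.set_printoptions(precision=2,suppress=True)
bot.grip(0.82,effort=40)
D=[np.pi,0,np.pi]
bot.movel([427.8,263.6,25],rot=D,max_speed=200)
print(bot.movel([427.8,263.6,0],max_speed=40,threshold=5),bot.get_state()['tcp_pos'])
z=bot.get_state()['tcp_pos'][2]
if z>1.: bot.movel([427.8,263.6,z+1.5],max_speed=40)
bot.grip(0.0,effort=40)
s=bot.get_state();print(s['opening'],s['tcp_pos'],s['contact_force'])
bot.movel([427.8,263.6,140],max_speed=200); bot.dwell(.2)
s=bot.get_state();print(s['t'],s['opening'],s['tcp_pos'],s['orientation'],s['contact_force'])
c=cam('wrist');cv2.imwrite('pics/g1.png',imaging.capture('wrist'))
print(proj(c,s['tcp_pos']))
E
```

```text
False [427.81 263.6   -0.07]
0.6703389441495503 [428.08 263.65   0.92] [-1.21 -0.91  7.43]
9.6417 0.6654483792620659 [426.91 263.18 138.67] [-3.14 -0.    3.14] [-0.63  0.98 -1.28]
[318.67 315.44]
```

View pics/g1.png

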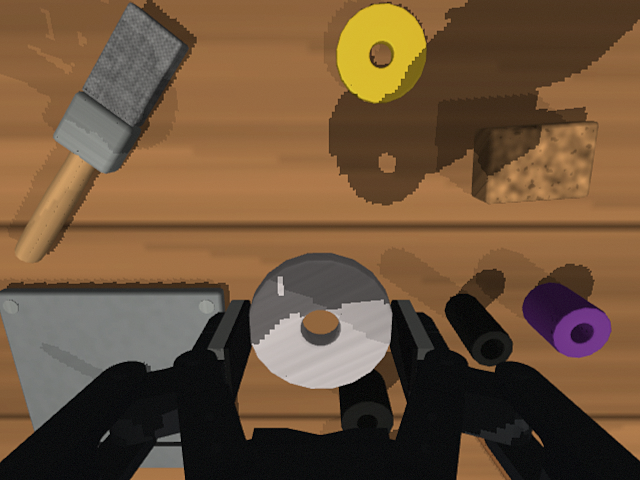

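The disc is held squarely: top face centred at about (320.5,321), TCP at (318.7,315.4). Next I'll look at the spindle from directly above with the wrist camera.

```bash
python3 - <<'E'
from h import *
import pickle
np.set_printoptions(precision=2,suppress=True)
im=cv2.imread('pics/g1.png');
bot.move_ptp([640,94,150],[np.pi,0,np.pi]); bot.dwell(.4)
c=cam('wrist');s=bot.get_state();im=imaging.capture('wrist');cv2.imwrite('pics/sp2.png',im)
pickle.dump((c,s),open('sp2.pkl','wb'))
print(s['t'],s['tcp_pos'])
u=proj(c,(565,95,74)); print('pred tip',u,'foot',proj(c,(565,95,12)))
x,y=int(u[0])-50,int(u[1])-50; print(x,y)
a=cv2.resize(im[max(y,0):y+100,x:x+100],(500,500),interpolation=0)
g=cv2.imread('pics/g1.png')[240:400,240:400]
cv2.imwrite('pics/c3.png',np.hstack([a,cv2.resize(g,(300,300),interpolation=0)[:,:].copy() if 0 else cv2.copyMakeBorder(cv2.resize(g,(300,300),interpolation=0),0,200,0,0,0)]))
E
```

```text
11.15 [639.76  94.68 150.26]
pred tip [319.76 130.15] foot [319.82 128.74]
269 80
```

View pics/c3.png

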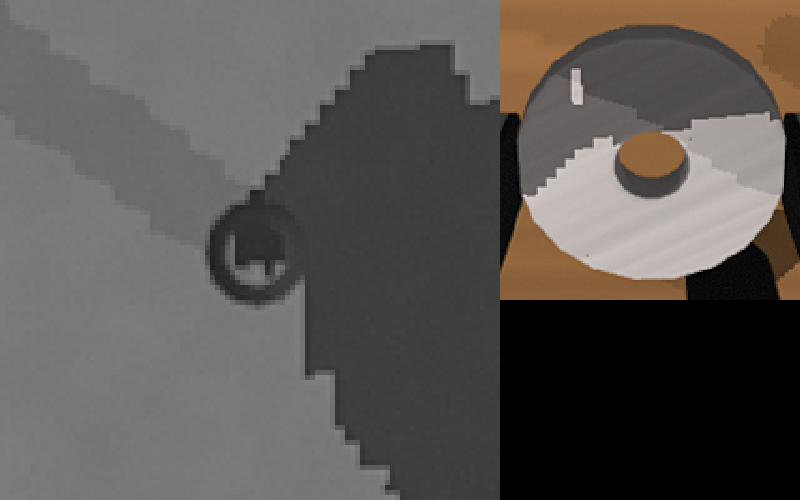

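Directly overhead, the spindle is at (320.2,130.4) and the prediction was (319.8,130.2), so it stands at about (565,95). The bore's upper rim in the hand is at about (321.1,327.7).

```bash
python3 - <<'E'
from h import *
import pickle
np.set_printoptions(precision=2,suppress=True)
c,s=pickle.load(open('sp2.pkl','rb'))
S=onz(c,320.2,130.4,74); print('spindle',S)
# hand camera pose at g1: same camera-to-tool transform
T=R.from_euler('xyz',s['orientation']).as_matrix()
off=onz(c,321.1,327.7,s['tcp_pos'][2]+9)-s['tcp_pos']; print('bore-tcp',off)
print('hand-offset')
x,y=S[:2]-off[:2]; print(x,y)
bot.movel([x,y,110],max_speed=200); bot.movel([x,y,84],max_speed=100); bot.dwell(.2)
s=bot.get_state(); print(s['tcp_pos'],s['contact_force'])
d=np.array([x,y])-s['tcp_pos'][:2]; print('track err',d)
print(bot.movel([x,y,60],max_speed=40,threshold=6)); s=bot.get_state(); print(s['tcp_pos'],s['contact_force'])
cv2.imwrite('pics/ins.png',imaging.capture('scene'))
print(s['t'])
E
```

```text
spindle [565.13  95.25  74.  ]
bore-tcp [0.64 1.   9.  ]
hand-offset
564.4937000305039 94.2503614350988
[565.27  94.27  84.71] [-0.08 -0.05 -0.61]
track err [-0.77 -0.02]
False
[564.53  94.27  59.96] [-0.92 -0.24 -0.66]
13.1333
```

```bash
python3 - <<'E'
from h import *
np.set_printoptions(precision=2,suppress=True)
x,y=564.5,94.25
print(bot.movel([x,y,13.5],max_speed=60,threshold=6)); s=bot.get_state(); print(s['tcp_pos'],s['contact_force'])
bot.grip(0.85); s=bot.get_state(); print(s['opening'],s['contact_force'])
bot.movel([x,y,100],max_speed=200)
bot.move_ptp([555,298,130],[np.pi,0,np.pi]); bot.dwell(.4)
c=cam('wrist');s=bot.get_state();im=imaging.capture('wrist');cv2.imwrite('pics/d2.png',im)
t=imaging.capture('top');t2=cv2.imread('pics/top0.png')
print(s['t'],s['tcp_pos'],'drum pred',proj(c,(570.9,300.8,45)),proj(cam('top'),(570.9,300.8,45)),proj(cam('top'),(565,95,22)))
u=proj(c,(570.9,300.8,45));X,Y=int(u[0])-60,int(u[1])-60;print(X,Y)
cv2.imwrite('pics/c4.png',np.hstack([cv2.resize(im[Y:Y+120,X:X+120],(400,400),interpolation=0),cv2.resize(t[180:280,245:345],(400,400),interpolation=0)]))
import pickle;pickle.dump((c,s),open('d2.pkl','wb'))
E
```

```text
True
[563.39  94.19  13.  ] [0.37 0.57 4.93]
0.846216060346455 [ 0.05  0.37 -0.3 ]
16.0667 [555.28 297.15 130.02] drum pred [324.78 273.51] [198.42 223.44] [295.95 225.21]
264 213
```

View pics/c4.png

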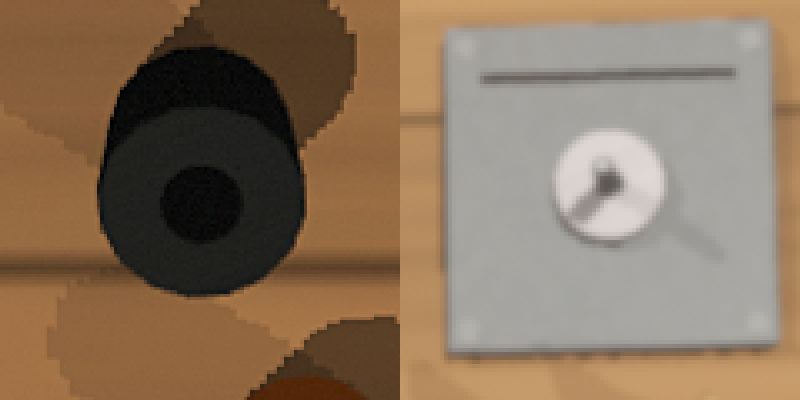

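The disc is flat on the plate around the spindle (right crop), and the drum's top is where predicted, at (324.6,273.6).

```bash
python3 - <<'E'
from h import *
import pickle
np.set_printoptions(precision=2,suppress=True)
bot.grip(0.75)
x,y=570.9,300.8
bot.movel([x,y,60],max_speed=200); print(bot.movel([x,y,12],max_speed=120,threshold=8))
bot.grip(0.0,effort=40); s=bot.get_state(); print(s['opening'],s['tcp_pos'],s['contact_force']); z0=s['tcp_pos'][2]
bot.movel([x,y,150],max_speed=200); bot.dwell(.3)
s=bot.get_state();c=cam('wrist');im=imaging.capture('wrist');cv2.imwrite('pics/g2.png',im)
print(s['t'],s['opening'],s['tcp_pos'],z0)
u=proj(c,s['tcp_pos']+[0,0,45-z0]);X,Y=int(u[0])-80,int(u[1])-80;print(u,X,Y)
pickle.dump((c,s,z0),open('g2.pkl','wb'))
cv2.imwrite('pics/c5.png',cv2.resize(im[Y:Y+160,X:X+160],(480,480),interpolation=0))
E
```

```text
False
0.48285844514137133 [572.1  301.2   13.68] [-0.77 -0.16  5.9 ]
18.9417 0.48164448990003383 [570.36 300.57 148.87] 13.675669777281879
[318.32 359.22] 238 279
```

View pics/c5.png

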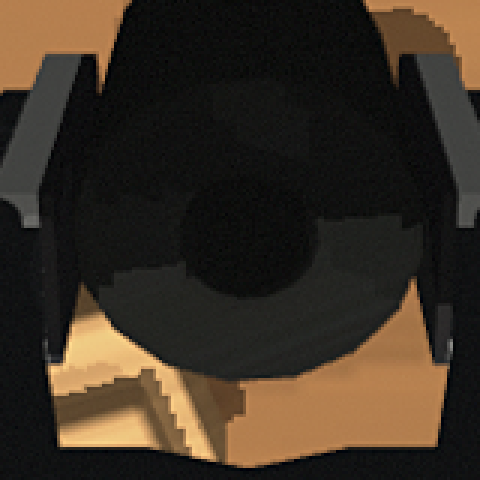

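Held upright; the bore's upper rim is at about (320.7,358.3).

```bash
python3 - <<'E'
from h import *
import pickle
np.set_printoptions(precision=2,suppress=True)
c,s,z0=pickle.load(open('g2.pkl','rb'))
off=onz(c,320.7,358.3,s['tcp_pos'][2]+45-z0)-s['tcp_pos']; print('off',off)
x,y=np.array([565.1,95.2])-off[:2]
bot.move_ptp([x,y,115],[np.pi,0,np.pi]); bot.dwell(.2); print(bot.get_state()['tcp_pos'])
b=bot.movel([x,y,70],max_speed=50,threshold=6); s=bot.get_state(); print(b,s['tcp_pos'],s['contact_force'])
if not b:
    b=bot.movel([x,y,30],max_speed=60,threshold=6); s=bot.get_state(); print(b,s['tcp_pos'],s['contact_force'],z0+22)
print(s['t'])
E
```

```text
off [-0.37  0.83 31.32]
[565.92  95.94 115.29]
False [565.8   94.37  70.31] [0.48 0.11 0.16]
True [564.95  94.29  34.98] [-0.71  0.96  2.05] 35.67566977728188
21.6583
```

```bash
cat >> h.py <<'E'
H=np.array([.768,-.641]); d35=np.deg2rad(35)
U=np.r_[np.cos(d35)*H,np.sin(d35)]; N=np.r_[-np.sin(d35)*H,np.cos(d35)]
RT=np.column_stack([-U,np.cross(-N,-U),-N]); E35=R.from_matrix(RT).as_euler('xyz')
E
python3 - <<'E'
from h import *
import pickle
np.set_printoptions(precision=2,suppress=True)
bot.grip(0.7); bot.movel(bot.get_state()['tcp_pos']+[0,0,75],max_speed=200); bot.grip(0.0)
print(RT)
P=np.array([507.5,-291,70.5])+45*N
bot.move_ptp([500,-150,170],[np.pi,0,2.45])
bot.move_ptp(P,E35); bot.dwell(.4)
s=bot.get_state();c=cam('wrist');im=imaging.capture('wrist');cv2.imwrite('pics/b2.png',im)
top=imaging.capture('top');sc=imaging.capture('scene')
print(s['t'],s['tcp_pos'],P,s['orientation'],E35,s['opening'],s['qpos'])
pickle.dump((c,s),open('b2.pkl','wb'))
for n,X in [('r',(470,-336,70.5)),('s',(507.5,-291,70.5)),('b',(544.5,-246,70.5)),('st',(577,-195.5,80.6)),('tcp',s['tcp_pos'])]: print(n,proj(c,X))
cv2.imwrite('pics/c6.png',np.hstack([cv2.resize(im,(480,360)),np.vstack([cv2.resize(top[180:280,245:345],(320,180)),cv2.resize(sc[200:320,260:400],(320,180))])]))
E
```

```text
[[-0.63  0.64  0.44]
 [ 0.53  0.77 -0.37]
 [-0.57  0.   -0.82]]
25.575 [ 487.93 -274.5   107.46] [ 487.68 -274.46  107.36] [3.14 0.61 2.45] [3.14 0.61 2.45] -0.002522183133678992 [-0.62  0.23 -1.   -0.26 -0.04  0.06]
r [212.23 273.36]
s [320.16 273.38]
b [427.69 273.03]
st [551.36 281.93]
tcp [320.44 313.83]
```

View pics/c6.png

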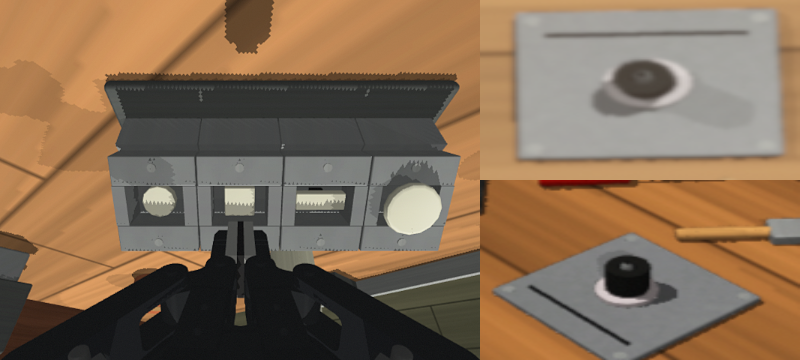

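The drum sits home on the disc (right insets). Left: round (212,268), square (320,271) and bar (427,269) are within 2–5 px of prediction, about 2 mm. I'll triangulate the caps from the two wrist views.

```bash
python3 - <<'E'
from h import *
import pickle
np.set_printoptions(precision=1,suppress=True)
c,s=pickle.load(open('b2.pkl','rb'));C=pickle.load(open('C.pkl','rb'))['con']
im=cv2.imread('pics/b2.png'); hsv=cv2.cvtColor(im,cv2.COLOR_BGR2HSV)
m=((hsv[...,2]>90)&(hsv[...,0]>18)&(hsv[...,0]<45)&(hsv[...,1]>15)&(hsv[...,1]<110)).astype(np.uint8)
m[:235]=0
n,l,st,ce=cv2.connectedComponentsWithStats(m)
for k in range(1,n):
    if st[k,4]>150: print(st[k],ce[k])
for nm,a,b in [('round',(202.8,253.3),(212,268)),('square',(281.3,254.2),(319.5,270)),('bar',(359.2,254.2),(427,269)),('stop',(445,249.4),(551.5,279))]:
    x,r=tri([(C,*a),(c,*b)]); print(nm,x,r[0],'along d',x[:2]@[.641,.768],'h',x[:2]@H)
E
```

```text
[ 511  244   78   69 4186] [549.6 277.6]
[ 190  248   46   41 1490] [212.4 267.1]
[ 299  248   41   40 1580] [319.  267.1]
[ 394  254   67   26 1699] [426.6 266.5]
[ 361  331   58   31 1114] [388.5 344.7]
round [ 470.1 -337.4   66.3] 0.07502734475756187 along d 42.20156010647844 h 577.3666613010867
square [ 508.1 -291.9   67.6] 0.10990244045942874 along d 101.56363703677135 h 577.3338094500849
bar [ 545.7 -246.5   67.1] 0.15114200637086886 along d 160.44704907445717 h 577.1307508313264
stop [ 578.1 -195.2   78.5] 0.19098316546198926 along d 220.67781055580525 h 569.1010019420319
```

The caps come out at z≈67, against 67.4 expected from the geometry. The modules are about 58 mm apart and up-slope positions agree within 0.3 mm. Next, the round button.

```bash
cat >> h.py <<'E'
DD=np.array([.641,.768])
CAP={k:np.r_[DD*a+H*577.2,67.2] for k,a in (('round',43.),('square',101.4),('bar',159.8))}
def press(k,hold):
    c=CAP[k]
    F=lambda:float(bot.get_state()['contact_force']@N)
    dep=lambda:float((c-bot.get_state()['tcp_pos'])@N)
    bot.movel(c+25*N,rot=E35,max_speed=120); bot.movel(c+4*N,max_speed=60); bot.dwell(.2)
    f0=F(); print(k,'free',f0,dep(),bot.get_state()['tcp_pos']-c-4*N)
    hit=bot.movel(c-17.5*N,max_speed=12,threshold=12.5); bot.dwell(.1); f=F()-f0; d=dep(); print('hit',hit,f,d)
    n=0
    while hit and f<11.5 and n<8 and d<19:
        bot.movel(c-(d+.4)*N,max_speed=10); bot.dwell(.05); f=F()-f0; d=max(dep(),d+.4); n+=1
    print('end',n,f,dep())
    bot.dwell(hold); print('held',F()-f0,dep())
    bot.movel(c+4*N,max_speed=60); bot.movel(c+25*N,max_speed=120); print('t',bot.get_state()['t'])
    return hit
E
python3 -c "
from h import *
press('round',.3)"
```

```text
round free -0.3788339500650858 -4.208010431985916 [0.03957622 0.08789567 0.23463328]
hit True 10.093687815530984 12.840424764728592
end 1 13.164863680407285 12.892275948955044
held 12.01608054741152 12.887045114091798
t 29.8667
```

```bash
python3 -c "
from h import *
press('square',.3)"
```

```text
square free 0.8466855233748389 -4.200681973273984 [-0.01656432 -0.00755043  0.23833614]
hit True 12.716170541208074 8.730322673402942
end 0 12.716170541208074 8.730322673402942
held 11.634303324469663 8.645358626840066
t 33.4
```

```bash
python3 -c "
from h import *
press('bar',1.4)
cv2.imwrite('pics/b3.png',imaging.capture('wrist'))"
```

```text
bar free -1.069855996940568 -4.149876910528904 [-0.0241862   0.00503755  0.16656597]
hit True 11.02746569664943 12.615359193443147
end 1 11.975925630884463 12.695409069442567
held 12.338306853498024 12.695540238376095
t 38.5917
```

```bash
python3 - <<'E'
from h import *
bot.movel(CAP['bar']+90*N,max_speed=150)
bot.move_ptp([480,-120,260],[np.pi,0,2.45]); bot.dwell(.3)
t=imaging.capture('top');s=imaging.capture('scene');w=imaging.capture('wrist'); print(bot.get_state()['t'],bot.get_state()['contact_force'])
cv2.imwrite('pics/f.png',np.vstack([np.hstack([cv2.resize(t,(400,300)),cv2.resize(w,(400,300))]),np.hstack([cv2.resize(s[210:300,270:390],(400,300)),cv2.resize(s[130:230,205:275],(400,300))])]))
t0=cv2.imread('pics/top0.png'); d=(cv2.absdiff(t,t0).max(2)>60).astype(np.uint8)
n,l,st,ce=cv2.connectedComponentsWithStats(d); print([st[k].tolist() for k in range(1,n) if st[k,4]>25])
E
```

```text
40.7917 [-0.1010044  -0.58102501  0.43543218]
[[411, 149, 34, 65, 699], [452, 159, 12, 34, 65], [478, 167, 26, 18, 296], [509, 174, 8, 28, 125], [513, 201, 17, 3, 43], [470, 202, 37, 3, 93], [498, 204, 12, 27, 103], [417, 207, 7, 10, 27], [523, 208, 8, 25, 56], [425, 213, 13, 11, 40], [190, 215, 24, 27, 469], [287, 214, 19, 22, 239], [386, 217, 32, 89, 1136], [417, 221, 77, 69, 1499], [459, 220, 13, 13, 26], [207, 277, 28, 28, 553], [429, 286, 42, 3, 89], [475, 293, 18, 78, 410], [274, 302, 92, 73, 3265], [360, 307, 48, 68, 936], [392, 372, 65, 4, 177], [444, 375, 34, 86, 770], [335, 376, 46, 69, 1424], [225, 378, 98, 102, 4758], [0, 415, 88, 65, 3848], [328, 446, 9, 19, 58], [395, 462, 35, 4, 88], [443, 465, 13, 15, 147], [207, 468, 15, 12, 86], [367, 473, 10, 7, 46]]
```

View pics/f.png

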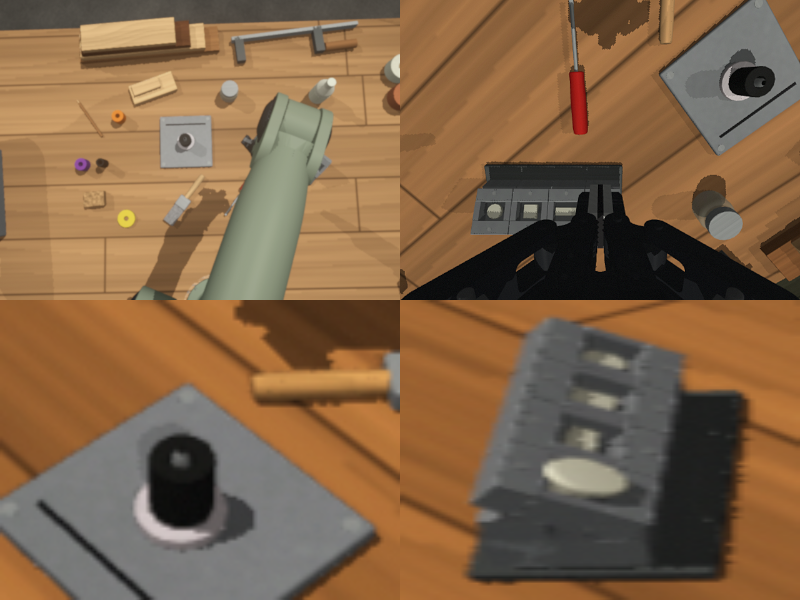

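The disc and drum are home on the spindle, the buttons are out, the other things are where they were, and the arm is clear.

```bash
python3 -c "
from bench import bot
bot.sign_off(); print(bot.get_state()['t'])"
```

```text
the job is handed in; nothing more can be done
the job is handed in; nothing more can be done
```

The sander is fitted and started, and I handed the job in at about 41 s of the 67 s allowed; no verdict is reported.

- **Fitting:** I threaded the aluminium disc and then the black drum down the spindle. Each stopped on light contact at the height expected for fully home, and I released it there.
- **Buttons:** I pressed round, square and bar in that order, and each came to about 12–13 N. The bar was held in for about 1.4 s at about 12 N. The joint values could not be read, so "fully in" rests on these forces.
- **Last checks:** The final pictures show the disc and drum home and upright, the buttons out and the arm clear of everything. The bench items that could be seen looked unmoved. That is by eye only: my automatic before/after comparison was swamped by the arm and its shadow.
- **Disagreement:** My first rough spindle and drum estimates from the fixed cameras differed from the wrist camera by about 6 mm. A second wrist look agreed with the first wrist reading in both cases, so I used that one.

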